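# Put the spatula away handle first

### The job

Draw the spatula out of the cutlery organiser by its handle, lay it down flat on the clear worktop, let go, and take it again by its head end. Slide it handle first into the pocket of the storage case until the whole spatula lies on the case's bed, let go of it, then swing the case's lid shut and press the lid's far edge down until the catch clicks. Do not drop the spatula from a height, and leave the teaspoon and everything else standing where it is.

Things in the scene. Friction and masses are not known exactly. Their poses are not given: they have to be found in the camera images.
- spatula: Loose flat-bottomed kitchen spatula, 190 mm long, 60 g. Origin: mid-length, on the underside; x to its head end, z up. Wooden handle x = -95 to +15 mm, 18 wide, 14 thick; thin metal neck; grey head x = 28 to 95, 34 wide (24 in the last 9 mm), 10 thick. Starts in one lane of the organiser (the teaspoon is in the other), head hidden under the cover, last 87 mm or so of the handle showing.
- spatula_tail (a point): the free end of the spatula's handle, 7 mm above its underside
- spatula_tip (a point): the free end of the spatula's head, 5 mm above its underside
- teaspoon: Loose metal teaspoon, 130 x 27 x 11 mm, bystander in the organiser's other lane, 80 mm beside the spatula. Origin: centre of its underside. To be left there.
- organiser: Fixed pale wooden cutlery organiser with two lanes (centres y = +40, -40 mm) under a sloping cover, open to its -x side, towards the robot. Origin on the worktop under the cover's centre. Cover x = -56 to +55, y = +-86, top 53 mm high. Floor 8 mm thick, runs out in front of the cover.
- organiser_mouth (a point): middle of the organiser's open side, on its 8 mm floor at x = -54 mm; each lane is 77 mm wide and at least 30 mm high. The floor runs out 41 mm further towards -x. A tool is drawn out along the organiser's -x axis, the spatula by at least 115 mm to bring its head clear of the cover.
- case: Fixed black storage case, 68 mm wide (y), 227 long. Origin on the worktop under the lid's hinge line. Half x = 0 to 108 mm is a closed pocket, 44 high; its mouth at x = 0 faces -x; inside 60 wide, 24 high (z = 16 to 40), back wall at x = 104. Half x = 0 to -119 is an open flat bed at z = 16 without side walls, covered by the grey lid when shut.
- case_bed (a point): middle of the bed, on it (case x = -60, z = 16 mm). Stowed, the spatula lies along the case's x, handle end in the pocket at case x = 73 to 104 mm, head on the bed with its tip pointing to -x, no farther out than x = -120 mm (the shut lid's end wall stands at x = -125, its side walls at y = +-31).
- lid_hinge (a point): centre of the lid's hinge axis: on the case at x = 0, y = 0, z = 44 mm of the case; the axis runs along the case's y
- lid (a joint): lid angle, rad: 0 shut; grows as its far edge swings up and over towards the case's +x. Starts 2.2 to 2.45, leaning back; stops at 2.6 and -0.012. A spring swings it open again (about 1 N at the far edge) unless latched: push it over from behind and keep it pressed. In the last 0.09 rad a catch resists with about 7 N at the far edge, then snaps; press right down to 0. Latched it stays below 0.02.
- lid_edge (a point): where to press: on the lid's outer face, 120 mm from the hinge, mid-width. The lid is a shell 68 mm wide reaching 128 mm from the hinge (a small lip in the middle 137 mm); top plate 4 mm thick, centred on the hinge's height; walls 24 mm deep, and a 26 mm wide tongue at the end, 40 mm deep.
- jam_jar: Loose glass jam jar, bystander, 72 mm across, 102 mm high; origin: centre of its underside
- garlic: Loose garlic bulb, bystander, 56 mm; origin: centre of its underside
- tuna_tin: Loose low tin, bystander, 86 mm across, 40 mm high; origin: centre of its underside
Things that resemble listed ones, but are neither listed nor needed, are in the scene too. There is more than one size of the spatula; the one meant has the size given above.

How it is judged (in metres and radians):
On the way, in this order (a step that is already met when the one before it is completed fails the run):
1. the spatula, drawn out of the organiser, lies flat on the worktop, let go (height (world z) of spatula below 0.004 m and angle between spatula's own z axis and vertical below 0.05 rad and linear speed of spatula below 0.02 m/s and contact force between spatula and the fingers below 0.05 N), for 0.2 s.
2. the spatula lies in the case, handle in the pocket and head on the bed, let go (x of spatula_tail in the frame of case between 0.07 and 0.108 m and x of spatula_tip in the frame of case above -0.123 m and z of spatula_tail in the frame of case below 0.031 m and z of spatula_tip in the frame of case below 0.029 m and contact force between spatula and the fingers below 0.05 N and linear speed of spatula below 0.02 m/s and y of spatula_tail in the frame of case between -0.031 and 0.031 m and y of spatula_tip in the frame of case between -0.031 and 0.031 m), for 0.2 s.
At the end, for the whole second after the job is handed in: the spatula lies at rest in the case, handle in the pocket (handle end 70 to 108 mm inside the pocket's mouth, head within the lid, both ends within 31 mm of the case's middle line, both ends within 8 mm of lying on the bed), and the lid is latched (joint below 0.03 rad) and stays so by itself (x of spatula_tail in the frame of case between 0.07 and 0.108 m and x of spatula_tip in the frame of case above -0.128 m and z of spatula_tail in the frame of case below 0.031 m and z of spatula_tip in the frame of case below 0.029 m and value of joint lid below 0.03 rad and linear speed of spatula below 0.02 m/s and y of spatula_tail in the frame of case between -0.031 and 0.031 m and y of spatula_tip in the frame of case between -0.031 and 0.031 m); the robot touches nothing.
It fails at once if the spatula is let fall from more than about 7 cm above the worktop (height (world z) of spatula above 0.07 m and contact force between spatula and anything else below 0.01 N).
It fails at once if the teaspoon is moved by more than 3 cm (distance of teaspoon from where it was at the start of the episode above 0.03 m).
It fails at once if a bystander is moved by more than 3 cm (distance of any of jam_jar, garlic, tuna_tin from where it was at the start of the episode above 0.03 m).
It also fails if it takes over 72 s, if anything falls off the work surface, if the arm or the gripper's body presses on something with over 40 N, if the wrist force passes 120 N, or if a joint passes its speed limit or range.

### The arm

A 7-joint arm with a two-finger parallel gripper is mounted at the origin on a cart in front of the work surface, level with it; the furniture and walls round the work are solid. World frame = base frame: x ahead of the robot, y to its left, z up, the work surface at z = 0. Lengths are in m, angles in degrees, forces in N, time in s.
With the tool pointing down it reaches from about 0.425 to 0.875 m from the base axis. Payload 4.7 kg.
Tool frame: the origin (TCP) lies between the finger pads; the fingertips stand 11 mm ahead of it and the grasp point (between the pads) lies 8 mm behind it (env.tcp_to_tips is the distance from the TCP to the fingertips, in m); z points along the fingers, y is the line along which they close (so a half turn about z gives the same grasp; the last joint's range is limited). The gripper opens to 87 mm and grips with 3 to 60 N. Pads are 19 mm wide; open, the fingers measure 117 mm over their backs; the gripper's body (75 mm by 190 mm) begins 51 mm behind the grasp point.
Start: joints at [76.037, 18.392, -4.016, 83.108, 1.295, 78.541, -3.26], TCP at [0.166, -0.629, 0.234] pointing down, gripper open.
Joint ranges: [-163.93, 163.93], [-17.29, 119.83], [-79.2, 71.16], [3.27, 140.29], [-89.18, 269.18], [5.43, 117.66], [-154.24, 154.24]. Speed limits (degrees/s): [147.25, 147.25, 180, 180, 180, 180, 180].

### API

Orientations are given as [roll, pitch, yaw] about the fixed x, y, z axes, in that order (R = Rz(yaw) Ry(pitch) Rx(roll)).
In Python, from cell import env, viewer gives the robot as it stands.
- The arm moves only by the tool step_arm, never from a script. Its arguments are lists of equal length, an entry for each row: "delta_pos": the shift along the tool's x, y, z in units of 0.2 m (1.0 is 0.2 m), a list of three; "rot": the turn, a rotation vector about the tool's x, y, z in units of 1.5 rad (1.0 is 1.5 rad), a list of three; "gripper": the gripper command: -1 is shut, 1 is fully open, values between are in proportion. A call has 1 to 20 rows; each row is the pose to reach, as a shift and turn from the pose commanded when the call began, along the tool's axes at that moment; what a row does not reach only later rows make up. A row lasts 1/8 s, in which the tool goes at most 62.5 mm and 10.7 degrees, less where a joint would pass 70% of its speed; a pose out of reach is approached as far as the arm can. A call with a number of a shift or a turn outside -1 to 1 is refused whole. A call with a gripper value outside its range is refused whole. The fingers move at their own pace and stop on an object; "squeeze" is the grip in N (left out, the last holds). Time passes only in rows, so rows that repeat a pose let the fingers close. It gives the time, the measured TCP pose, the force, the opening and the grip force at its end, in the units of the state.
- env.get_obs(): the state, without advancing time (a new reading comes with each control period).
- viewer.read_camera(name): name is "scene" or "top"; returns a dict with "img" (400x640x3 uint8, red, green, blue), "fx", "fy", "cx", "cy" (pixels), "pose" (4x4, takes a point from camera to world coordinates). Camera axes: x right, y down, z forward; pixel columns grow to the right and rows downward; lengths in m; the calibration is good to about 2 mm. A picture is of the moment at which its call begins. There is no depth.
- env.sign_off(): hands the job in; it is judged then, once.
The state is a dict: "time_s": time; "qpos": joint angles; "joint_velocities": joint speeds; "effort": joint torques, N m; "tool_pos": TCP position; "tool_rot": TCP orientation; "force": force on the tool from outside, world axes, zero at the start; "wrist_torque": the same for the moment, N m; "grip_width": finger opening in m; "grasp_force": force on a finger pad.
Only numpy, scipy, OpenCV 4.12 (cv2) and the standard library are available. Lean on these libraries where they do the work, as an engineer would, in place of code of your own. Each camera call takes 0.05 s, during which the arm holds its last target. There are 200 camera calls.

## Working session

There is one attempt and no reset: what is moved stays moved. The work goes in short steps, Python scripts to look and compute and a tool call to move; the robot and the scene stay as the last step left them, time stands still between calls to the robot, and variables do not carry over. Pictures are saved under pics/ and viewed, at most 12 in all, crops included, and the job is handed in when it is done.

Besides the shell and the picture viewer there is one more tool, called after ">>>" by a JSON object that holds its "op" and its "data", one argument or row to a line. step_arm: Moves the arm, as the interface text tells. Shifts and turns lie within -1 to 1; 1 stands for 0.2 m of shift or 1.5 rad of turn. Its arguments: {"type":"object","properties":{"delta_pos":{"type":"array"},"rot":{"type":"array"},"gripper":{"type":"array"},"squeeze":{"type":"number"}},"required":["delta_pos","rot","gripper"]}

```bash
mkdir -p pics; cat > h.py <<'E'
import numpy as np, cv2
from cell import env, viewer
from scipy.spatial.transform import Rotation as R
def cam(n):
    return viewer.read_camera(n)
def ray(c,u,v):
    d=np.array([(u-c['cx'])/c['fx'],(v-c['cy'])/c['fy'],1.]); P=np.array(c['pose']); return P[:3,3],P[:3,:3]@d
def on(c,u,v,z):
    o,d=ray(c,u,v); return o+d*(z-o[2])/d[2]
def proj(c,p):
    P=np.linalg.inv(np.array(c['pose'])); q=P[:3,:3]@np.array(p)+P[:3,3]
    return q[0]/q[2]*c['fx']+c['cx'],q[1]/q[2]*c['fy']+c['cy']
def tri(c1,a,c2,b):
    o1,d1=ray(c1,*a);o2,d2=ray(c2,*b)
    s,_,_,_=np.linalg.lstsq(np.c_[d1,-d2],o2-o1,rcond=None)
    return (o1+d1*s[0]+o2+d2*s[1])/2, np.linalg.norm(o1+d1*s[0]-o2-d2*s[1])
def save(c,f,box=None,k=1):
    im=c['img'][...,::-1]
    if box: im=im[box[1]:box[3],box[0]:box[2]]
    cv2.imwrite('pics/'+f,cv2.resize(im,None,fx=k,fy=k,interpolation=cv2.INTER_CUBIC))
def st():
    o=env.get_obs(); print(o['time_s'],np.round(o['tool_pos'],4),np.round(o['tool_rot'],2),np.round(o['force'],1),o['grip_width'],o['grasp_force'],np.round(o['qpos'],0))
def delta(pos,rpy):
    "target pose -> delta_pos, rot units in tool axes"
    o=env.get_obs(); A=R.from_euler('xyz',o['tool_rot'],degrees=True); B=R.from_euler('xyz',rpy,degrees=True)
    return np.round(A.inv().apply(np.array(pos)-o['tool_pos'])/.2,3), np.round((A.inv()*B).as_rotvec()/1.5,3)
E
python3 - <<'E'
from h import *
st()
for n in('top','scene'):
    c=cam(n); save(c,n+'0.png',k=1.25); print(n,c['fx'],np.round(c['pose'],3).tolist())
E
```

```text
0.0 [ 0.1655 -0.628   0.2325] [-1.7989e+02  1.0000e-02  1.4770e+01] [-0.3 -0.2 -0.6] 0.08657513479937372 0.0 [76. 18. -4. 83.  1. 79. -3.]
top 372.8435406639457 [[-0.021, -0.985, 0.169, 0.337], [-1.0, 0.023, 0.008, -0.067], [-0.011, -0.169, -0.986, 1.104], [0.0, 0.0, 0.0, 1.0]]
scene 400.9584515176608 [[-0.629, -0.434, 0.644, -0.275], [-0.777, 0.372, -0.508, 0.57], [-0.019, -0.82, -0.572, 0.768], [0.0, 0.0, 0.0, 1.0]]
```

View pics/top0.png

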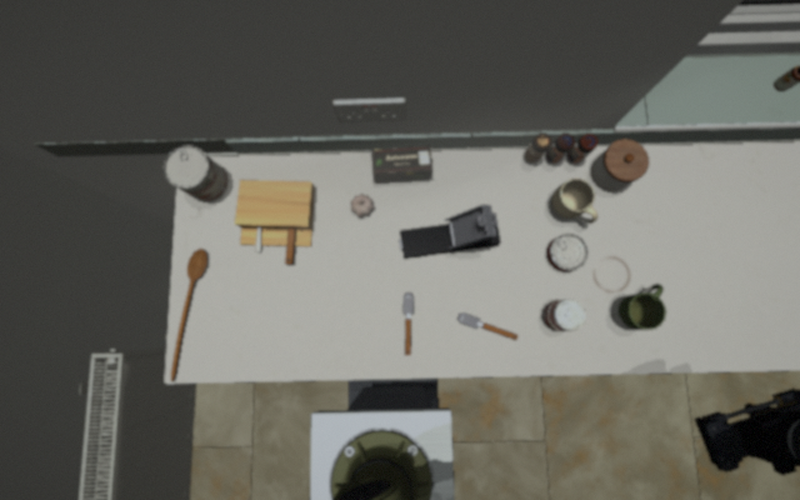

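View pics/scene0.png

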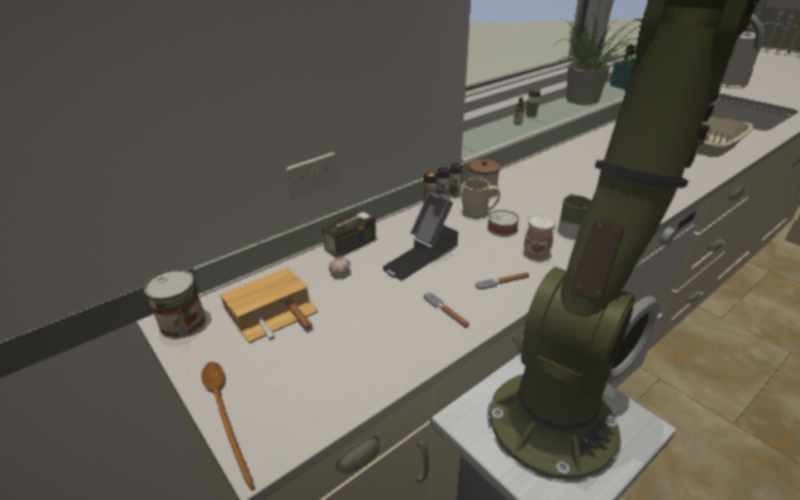

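The top view shows the organiser at about (275,210) with the spatula handle at (291,247) and the teaspoon at (260,240). The case's bed is at (402–450, 240) with its leaning lid and pocket at (475,228), and two decoy spatulas lie at (408,322) and (487,326). The scene view agrees.

```bash
cat > m.py <<'E'
from h import *
def crop(c,box,k): 
    im=c['img'][box[1]:box[3],box[0]:box[2],::-1]; im=np.clip(im.astype(float)*1.6,0,255).astype(np.uint8)
    return cv2.resize(im,None,fx=k,fy=k,interpolation=cv2.INTER_CUBIC)
E
python3 - <<'E'
from m import *
t=cam('top'); s=cam('scene')
a=crop(t,(180,135,260,215),5); b=crop(t,(315,155,405,215),5)
c=crop(s,(170,210,270,275),4); d=crop(s,(300,150,380,225),4)
W=np.zeros((760,860,3),np.uint8)
for im,x,y in((a,0,0),(b,405,0),(c,0,405),(d,405,405)): W[y:y+im.shape[0],x:x+im.shape[1]]=im[:760-y]
cv2.imwrite('pics/crops1.png',cv2.resize(W[:,:860],(679,600)))
cv2.imwrite('pics/crops1.png',cv2.resize(W,(679,600),interpolation=cv2.INTER_AREA))
# handle mask in top & scene
for n,c,bx in(('top',t,(215,180,250,215)),('scene',s,(220,235,255,268))):
    im=c['img'][bx[1]:bx[3],bx[0]:bx[2]]; hsv=cv2.cvtColor(im,cv2.COLOR_RGB2HSV)
    m=((hsv[...,0]<14)&(hsv[...,1]>90)&(hsv[...,2]<150)).astype(np.uint8)
    nn,l,sta,cen=cv2.connectedComponentsWithStats(m); k=1+np.argmax(sta[1:,4])
    ys,xs=np.nonzero(l==k); r=cv2.minAreaRect(np.c_[xs+bx[0],ys+bx[1]].astype(np.float32))
    print(n,sta[k],np.round(cv2.boxPoints(r),1).tolist())
    if n=='top': print([np.round(on(c,u,v,.020),3).tolist() for u,v in cv2.boxPoints(r)])
# bed dark mask top
bx=(316,170,402,215); g=t['img'][bx[1]:bx[3],bx[0]:bx[2]].max(2); m=(g<45).astype(np.uint8)
nn,l,sta,cen=cv2.connectedComponentsWithStats(m)
for k in range(1,nn):
    if sta[k,4]>60:
        ys,xs=np.nonzero(l==k); B=cv2.boxPoints(cv2.minAreaRect(np.c_[xs+bx[0],ys+bx[1]].astype(np.float32)))
        print(sta[k],np.round(B,1).tolist(),[np.round(on(t,u,v,.016),3).tolist() for u,v in B])
E
```

```text
top [14 25  4  4  6] [[227.89999389648438, 206.60000610351562], [229.0, 205.0], [232.0, 207.0], [230.89999389648438, 208.60000610351562]]
[[0.504, 0.219, 0.02], [0.508, 0.216, 0.02], [0.502, 0.207, 0.02], [0.497, 0.21, 0.02]]
scene [19 19 10  8 33] [[238.5, 254.3000030517578], [243.1999969482422, 251.1999969482422], [248.8000030517578, 259.79998779296875], [244.1999969482422, 262.79998779296875]]
[  7  11  75  22 748] [[322.6000061035156, 183.6999969482422], [396.0, 177.60000610351562], [397.6000061035156, 197.3000030517578], [324.29998779296875, 203.39999389648438]] [[0.567, -0.061, 0.016], [0.58, -0.28, 0.016], [0.52, -0.282, 0.016], [0.507, -0.065, 0.016]]
```

View pics/crops1.png

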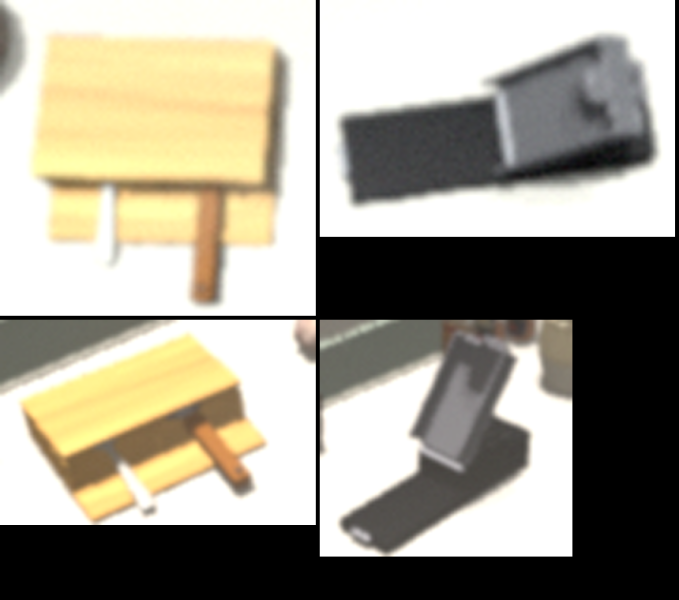

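The crops show the handle running from its end (231.7,211.0) to the cover (233.5,182.6). The bed's outer corners are at about (321,184.6) and (324,206.4), and the lid leans back over the pocket.

```bash
python3 - <<'E'
from m import *
t=cam('top'); s=cam('scene')
P=lambda X,Y:(180+X/3.947,135+Y/3.947)
Q=lambda X,Y:(315+(X-319.7)/3.947,155+Y/3.947)
S1=lambda X,Y:(170+X/3.158,210+(Y-319.7)/3.158)
S2=lambda X,Y:(300+(X-319.7)/3.158,150+(Y-319.7)/3.158)
print('handle end',on(t,*P(204,300),.018),'near cover',on(t,*P(211,188),.022))
print('tri tail',tri(t,P(204,299),s,S1(243,486)))
print('floor front',on(t,*P(50,243),.008),on(t,*P(272,243),.008), 'cover top back',on(t,*P(50,35),.053),on(t,*P(275,42),.053))
a,b=on(t,*Q(343,117),.016),on(t,*Q(355,203),.014); print('bed end',a,b,np.linalg.norm(a-b))
print('scene bed end', on(s,*S2(341,524),.014), on(s,*S2(388,552),.014))
print('teaspoon end',on(t,*P(112,263),.012))
# bed side edges subpixel (mid level between black & white)
g=cv2.cvtColor(t['img'],cv2.COLOR_RGB2GRAY).astype(float)
up=[];lo=[]
for u in range(326,352,2):
    col=g[:,u]; 
    for v in range(175,192):
        if col[v]>75>=col[v+1]: up.append((u,v+(col[v]-75)/(col[v]-col[v+1]))); break
    for v in range(212,192,-1):
        if col[v]>75>=col[v-1]: lo.append((u,v-(col[v]-75)/(col[v]-col[v-1]))); break
for L,z in((up,.016),(lo,.003)):
    X=np.array([on(t,u,v,z)[:2] for u,v in L]); k=np.polyfit(X[:,1],X[:,0],1); print('x=',k,'yaw',np.degrees(np.arctan2(-1,-k[0])), np.std(X[:,0]-np.polyval(k,X[:,1])))
    print(np.polyval(k,-.065))
# pocket end, white/black along midline
B=g[185:199,395:405].astype(int); print(B.tolist())
E
```

```text
handle end [0.49051989 0.20856935 0.018     ] near cover [0.57496834 0.2039521  0.022     ]
tri tail (array([0.49254432, 0.21093351, 0.00800635]), np.float64(0.00045709692957458966))
floor front [0.53827843 0.32914922 0.008     ] [0.53433821 0.1603134  0.008     ] cover top back [0.68771685 0.31881671 0.053     ] [0.67808433 0.15056449 0.053     ]
bed end [ 0.56395413 -0.05576521  0.016     ] [ 0.49847313 -0.06335547  0.014     ] 0.06594978263444125
scene bed end [ 0.55585869 -0.04951597  0.014     ] [ 0.4891635  -0.05587546  0.014     ]
teaspoon end [0.52111925 0.28019914 0.012     ]
x= [-0.11746341  0.55699982] yaw -83.30054225066581 0.00015070630889301616
0.5646349433682321
x= [-0.11763376  0.49471176] yaw -83.29091471923607 0.00043396716975514896
0.5023579563508108
[[93, 82, 66, 87, 130, 158, 169, 173, 171, 169], [90, 76, 62, 83, 128, 159, 169, 170, 171, 168], [84, 77, 61, 78, 121, 155, 167, 171, 169, 168], [73, 65, 57, 71, 109, 145, 165, 168, 170, 167], [55, 51, 45, 60, 99, 138, 161, 170, 169, 170], [39, 40, 40, 55, 92, 133, 160, 168, 170, 171], [37, 37, 38, 49, 85, 129, 158, 167, 169, 169], [32, 37, 39, 49, 80, 125, 155, 168, 169, 171], [33, 32, 37, 47, 81, 121, 153, 167, 170, 171], [28, 28, 30, 53, 92, 130, 157, 166, 169, 171], [29, 32, 48, 72, 113, 147, 161, 169, 168, 169], [59, 75, 87, 108, 137, 159, 167, 169, 171, 171], [104, 119, 130, 141, 155, 165, 169, 169, 171, 172], [140, 150, 156, 161, 166, 169, 170, 172, 171, 170]]
```

```bash
cat >> h.py <<'E'
def plan(wps,start=None):
    "consecutive calls: list of (pos,rpy) -> printed tool-axis deltas and rotations"
    o=env.get_obs(); p,r=start or (o['tool_pos'],o['tool_rot'])
    for q,s in wps:
        A=R.from_euler('xyz',r,degrees=True); B=R.from_euler('xyz',s,degrees=True)
        print(q,np.round(A.inv().apply(np.array(q)-p)/.2,3),np.round((A.inv()*B).as_rotvec()/1.5,3)); p,r=np.array(q),s
E
python3 - <<'E'
from h import *
r=[180,0,-3.1]
plan([([.3,-.46,.234],r),([.42,-.28,.234],r),([.47,-.1,.234],r),([.5,.09,.234],r),([.512,.209,.1],r),([.512,.209,.015],r)])
E
```

```text
[0.3, -0.46, 0.234] [ 0.864 -0.643 -0.004] [-0.     0.     0.208]
[0.42, -0.28, 0.234] [ 0.55  -0.931 -0.   ] [0. 0. 0.]
[0.47, -0.1, 0.234] [ 0.201 -0.912 -0.   ] [0. 0. 0.]
[0.5, 0.09, 0.234] [ 0.098 -0.957 -0.   ] [0. 0. 0.]
[0.512, 0.209, 0.1] [ 0.028 -0.597  0.67 ] [0. 0. 0.]
[0.512, 0.209, 0.015] [ 0.    -0.     0.425] [0. 0. 0.]
```

>>> {"op": "step_arm", "data": {
  "delta_pos": [
    [0.86,-0.64,0],
    [0.86,-0.64,0],
    [0.86,-0.64,0],
    [0.86,-0.64,0],
    [0.86,-0.64,0]
  ],
  "rot": [
    [0,0,0.1],
    [0,0,0.208],
    [0,0,0.208],
    [0,0,0.208],
    [0,0,0.208]
  ],
  "gripper": [-0.1,-0.1,-0.1,-0.1,-0.1],
  "squeeze": 30
}}

```text
time_s: 0.92
tool_pos: [0.3015, -0.459, 0.234]
tool_rot: [180.0, -0.0, -2.8]
force: [0.3, -1.0, 0.3]
grip_width: 0.0453
grasp_force: 0.0
```

>>> {"op": "step_arm", "data": {
  "delta_pos": [
    [0.55,-0.93,0],
    [0.55,-0.93,0],
    [0.55,-0.93,0],
    [0.55,-0.93,0],
    [0.55,-0.93,0]
  ],
  "rot": [
    [0,0,0],
    [0,0,0],
    [0,0,0],
    [0,0,0],
    [0,0,0]
  ],
  "gripper": [-0.1,-0.1,-0.1,-0.1,-0.1]
}}

```text
time_s: 1.55
tool_pos: [0.4201, -0.2807, 0.2338]
tool_rot: [180.0, -0.0, -3.0]
force: [0.5, -1.1, 0.1]
grip_width: 0.0392
grasp_force: 0.0
```

>>> {"op": "step_arm", "data": {
  "delta_pos": [
    [0.2,-0.91,0],
    [0.2,-0.91,0],
    [0.2,-0.91,0],
    [0.2,-0.91,0],
    [0.2,-0.91,0]
  ],
  "rot": [
    [0,0,0],
    [0,0,0],
    [0,0,0],
    [0,0,0],
    [0,0,0]
  ],
  "gripper": [-0.1,-0.1,-0.1,-0.1,-0.1]
}}

```text
time_s: 2.17
tool_pos: [0.4687, -0.1046, 0.2335]
tool_rot: [179.9, 0.0, -3.3]
force: [-0.1, -0.7, 0.5]
grip_width: 0.0395
grasp_force: 0.0
```

>>> {"op": "step_arm", "data": {
  "delta_pos": [
    [0.1,-0.96,0],
    [0.1,-0.96,0],
    [0.1,-0.96,0],
    [0.1,-0.96,0],
    [0.1,-0.96,0]
  ],
  "rot": [
    [0,0,0],
    [0,0,0],
    [0,0,0],
    [0,0,0],
    [0,0,0]
  ],
  "gripper": [-0.1,-0.1,-0.1,-0.1,-0.1]
}}

```text
time_s: 2.8
tool_pos: [0.4999, 0.0863, 0.2331]
tool_rot: [179.9, 0.0, -3.3]
force: [-0.2, -0.6, -0.6]
grip_width: 0.0389
grasp_force: 0.0
```

>>> {"op": "step_arm", "data": {
  "delta_pos": [
    [0.028,-0.6,0.3],
    [0.028,-0.6,0.66],
    [0.028,-0.6,0.8],
    [0.028,-0.6,0.8],
    [0.028,-0.6,0.8]
  ],
  "rot": [
    [0,0,0],
    [0,0,0],
    [0,0,0],
    [0,0,0],
    [0,0,0]
  ],
  "gripper": [-0.1,-0.1,-0.1,-0.1,-0.1]
}}

```text
time_s: 3.42
tool_pos: [0.5116, 0.2062, 0.0725]
tool_rot: [179.9, 0.2, -3.2]
force: [0.2, 0.4, 0.3]
grip_width: 0.0393
grasp_force: 0.0
```

```bash
python3 - <<'E'
from m import *
st(); t=cam('top'); s=cam('scene')
a=crop(t,(180,130,270,220),4); b=crop(s,(170,190,270,280),4)
cv2.imwrite('pics/c2.png',np.hstack([a,b]))
o=env.get_obs(); p=np.array(o['tool_pos']); print(proj(s,p+[0,0,-.011]),proj(t,p))
E
```

```text
3.425 [0.5116 0.2062 0.0725] [ 1.7991e+02  1.5000e-01 -3.2400e+00] [0.2 0.4 0.3] 0.039316785665308954 0.0 [  14.   20.  -45.  106.   17.   60. -131.]
(np.float64(241.7536387110566), np.float64(242.72438476717443)) (np.float64(227.33637102200515), np.float64(200.1201601296017))
```

View pics/c2.png

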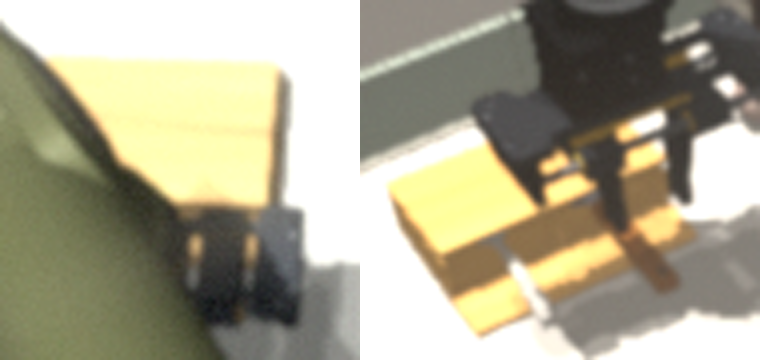

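The two fingers straddle the handle at crop (640,230) in the scene view. I'll descend and grip.

>>> {"op": "step_arm", "data": {
  "delta_pos": [
    [0,-0.015,0.15],
    [0,-0.015,0.285],
    [0,-0.015,0.285],
    [0,-0.015,0.285],
    [0,-0.015,0.285],
    [0,-0.015,0.285],
    [0,-0.015,0.285],
    [0,-0.015,0.285]
  ],
  "rot": [
    [0,0,0],
    [0,0,0],
    [0,0,0],
    [0,0,0],
    [0,0,0],
    [0,0,0],
    [0,0,0],
    [0,0,0]
  ],
  "gripper": [-0.1,-0.1,-0.1,-1,-1,-1,-1,-1]
}}

```text
time_s: 4.53
tool_pos: [0.5125, 0.2116, 0.0175]
tool_rot: [180.0, -0.1, -3.1]
force: [-1.1, -1.4, 6.7]
grip_width: 0.0176
grasp_force: 29.9
```

>>> {"op": "step_arm", "data": {
  "delta_pos": [
    [0,0,-0.03],
    [-0.1,0,-0.03],
    [-0.2,0,-0.03],
    [-0.3,0,-0.03],
    [-0.4,0,-0.03],
    [-0.5,0,-0.03],
    [-0.6,0,-0.03],
    [-0.625,0,-0.03],
    [-0.625,0,-0.03]
  ],
  "rot": [
    [0,0,0],
    [0,0,0],
    [0,0,0],
    [0,0,0],
    [0,0,0],
    [0,0,0],
    [0,0,0],
    [0,0,0],
    [0,0,0]
  ],
  "gripper": [-1,-1,-1,-1,-1,-1,-1,-1,-1]
}}

```text
time_s: 5.65
tool_pos: [0.3872, 0.2183, 0.0227]
tool_rot: [180.0, -0.0, -3.1]
force: [-0.3, 0.5, -1.1]
grip_width: 0.0175
grasp_force: 29.9
```

```bash
python3 - <<'E'
from m import *
st(); t=cam('top'); s=cam('scene')
a=crop(t,(180,150,270,240),4); b=crop(s,(180,200,280,290),4)
cv2.imwrite('pics/c3.png',np.hstack([a,b]))
print([on(t,320,v,0)[:2] for v in(295,305)])
E
```

```text
5.65 [0.3872 0.2183 0.0227] [ 1.7999e+02 -4.0000e-02 -3.1000e+00] [-0.3  0.5 -1.1] 0.017506921916551597 29.881539344787598 [  15.   12.  -50.  122.   11.   51. -135.]
[array([ 0.24350939, -0.04626302]), array([ 0.21571403, -0.04569546])]
```

View pics/c3.png

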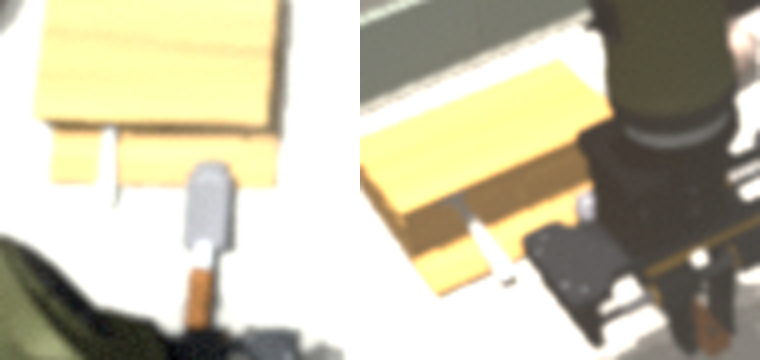

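The head is fully clear of the cover, with its tip at about (232,191), and the teaspoon is untouched. Next I'll lift, carry and turn it.

```bash
python3 - <<'E'
from h import *
plan([([.42,.10,.053],[180,0,47]),([.4685,.0175,.053],[180,0,96.7]),([.4685,.0175,.0125],[180,0,96.7])])
E
```

```text
[0.42, 0.1, 0.053] [ 0.193  0.582 -0.152] [-0.    -0.001 -0.583]
[0.4685, 0.0175, 0.053] [-0.136  0.459  0.   ] [-0.     0.    -0.578]
[0.4685, 0.0175, 0.0125] [ 0.    -0.     0.202] [0. 0. 0.]
```

>>> {"op": "step_arm", "data": {
  "delta_pos": [
    [0,0,-0.15],
    [0.04,0.1,-0.15],
    [0.08,0.2,-0.15],
    [0.12,0.35,-0.15],
    [0.15,0.45,-0.15],
    [0.19,0.58,-0.15],
    [0.19,0.58,-0.15],
    [0.19,0.58,-0.15]
  ],
  "rot": [
    [0,0,0],
    [0,0,-0.1],
    [0,0,-0.2],
    [0,0,-0.3],
    [0,0,-0.42],
    [0,0,-0.52],
    [0,0,-0.583],
    [0,0,-0.583]
  ],
  "gripper": [-1,-1,-1,-1,-1,-1,-1,-1]
}}

```text
time_s: 6.75
tool_pos: [0.4192, 0.1001, 0.0526]
tool_rot: [-180.0, -0.0, 46.9]
force: [-0.5, 0.9, -0.8]
grip_width: 0.0175
grasp_force: 29.9
```

>>> {"op": "step_arm", "data": {
  "delta_pos": [
    [-0.02,0.08,0],
    [-0.05,0.16,0],
    [-0.08,0.24,0],
    [-0.1,0.32,0],
    [-0.12,0.4,0],
    [-0.136,0.46,0],
    [-0.136,0.46,0],
    [-0.136,0.46,0]
  ],
  "rot": [
    [0,0,-0.1],
    [0,0,-0.2],
    [0,0,-0.3],
    [0,0,-0.4],
    [0,0,-0.5],
    [0,0,-0.578],
    [0,0,-0.578],
    [0,0,-0.578]
  ],
  "gripper": [-1,-1,-1,-1,-1,-1,-1,-1]
}}

```text
time_s: 7.75
tool_pos: [0.4671, 0.0185, 0.0525]
tool_rot: [-180.0, -0.0, 96.6]
force: [0.8, 1.1, 0.2]
grip_width: 0.0177
grasp_force: 29.9
```

>>> {"op": "step_arm", "data": {
  "delta_pos": [
    [0,0,0.1],
    [0,0,0.15],
    [0,0,0.175],
    [0,0,0.19],
    [0,0,0.2],
    [0,0,0.2]
  ],
  "rot": [
    [0,0,0],
    [0,0,0],
    [0,0,0],
    [0,0,0],
    [0,0,0],
    [0,0,0]
  ],
  "gripper": [-1,-1,-1,-1,-1,-1]
}}

```text
time_s: 8.5
tool_pos: [0.4674, 0.0178, 0.0127]
tool_rot: [180.0, 0.0, 96.7]
force: [-0.7, 0.3, -1.5]
grip_width: 0.0177
grasp_force: 29.9
```

>>> {"op": "step_arm", "data": {
  "delta_pos": [
    [0,0,0.004],
    [0,0,0.004],
    [0,0,0.004],
    [0,0,0.004],
    [0,0,0.004],
    [0,0,-0.3],
    [0,0,-0.5],
    [0,0,-0.5]
  ],
  "rot": [
    [0,0,0],
    [0,0,0],
    [0,0,0],
    [0,0,0],
    [0,0,0],
    [0,0,0],
    [0,0,0],
    [0,0,0]
  ],
  "gripper": [-0.5,0.2,0.2,0.2,0.2,0.2,0.2,0.2]
}}

```text
time_s: 9.5
tool_pos: [0.4698, 0.0177, 0.1155]
tool_rot: [179.6, 0.2, 96.7]
force: [0.7, -0.4, -0.9]
grip_width: 0.0522
grasp_force: 0.0
```

```bash
python3 - <<'E'
from m import *
st(); t=cam('top'); s=cam('scene')
a=crop(t,(215,150,315,240),4); b=crop(s,(220,190,320,280),4)
cv2.imwrite('pics/c4.png',np.hstack([a,b]))
E
```

```text
9.5 [0.4698 0.0177 0.1155] [1.7965e+02 1.6000e-01 9.6650e+01] [ 0.7 -0.4 -0.9] 0.05220621631527083 0.0 [ 45.   5. -52. 115.   5.  62.  -2.]
```

View pics/c4.png

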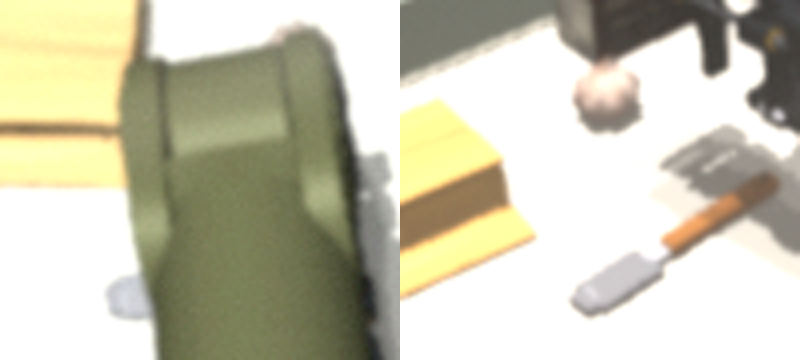

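The spatula lies flat on the worktop. In the scene view its tip is at about (265.5,266.5) and its handle end at (313.8,235.5); in the top view the tip is at (242,224).

```bash
python3 - <<'E'
from h import *
t=cam('top'); s=cam('scene')
a=on(s,265.5,266.5,.005); b=on(s,313.75,235.5,.007); c=on(t,242,224,.007)
print(a,b,np.linalg.norm(a-b),np.degrees(np.arctan2(*(a-b)[[1,0]])),c)
T=a
plan([([.463,.163,.06],[180,0,96.7])])
E
```

```text
[0.44899475 0.17824836 0.005     ] [ 0.46619341 -0.00587702  0.007     ] 0.18493769131526938 95.33636332854087 [0.45261034 0.1800183  0.007     ]
[0.463, 0.163, 0.06] [0.723 0.069 0.257] [-0.002 -0.    -0.   ]
```

```bash
python3 - <<'E'
from h import *
r=[180,0,96.5]
plan([([.4525,.159,.06],r),([.4525,.159,.014],r)])
E
```

```text
[0.4525, 0.159, 0.06] [0.71  0.015 0.257] [-0.002 -0.     0.002]
[0.4525, 0.159, 0.014] [ 0.   -0.    0.23] [0. 0. 0.]
```

>>> {"op": "step_arm", "data": {
  "delta_pos": [
    [0.2,0,0],
    [0.45,0.01,0],
    [0.7,0.015,0.1],
    [0.71,0.015,0.26],
    [0.71,0.015,0.26],
    [0.71,0.015,0.26]
  ],
  "rot": [
    [0,0,0],
    [0,0,0],
    [0,0,0],
    [0,0,0],
    [0,0,0],
    [0,0,0]
  ],
  "gripper": [0.3,0.3,0.3,0.3,0.3,0.3]
}}

```text
time_s: 10.45
tool_pos: [0.4537, 0.1588, 0.0605]
tool_rot: [-179.9, -0.0, 96.6]
force: [-0.3, -0.1, 0.7]
grip_width: 0.0563
grasp_force: 0.0
```

>>> {"op": "step_arm", "data": {
  "delta_pos": [
    [0,0,0.1],
    [0,0,0.18],
    [0,0,0.228],
    [0,0,0.228],
    [0,0,0.228],
    [0,0,0.228],
    [0,0,0.228],
    [0,0,0.228]
  ],
  "rot": [
    [0,0,0],
    [0,0,0],
    [0,0,0],
    [0,0,0],
    [0,0,0],
    [0,0,0],
    [0,0,0],
    [0,0,0]
  ],
  "gripper": [0.3,0.3,0.3,0.3,-1,-1,-1,-1],
  "squeeze": 45
}}

```text
time_s: 11.45
tool_pos: [0.454, 0.1592, 0.0152]
tool_rot: [180.0, 0.0, 96.7]
force: [-1.3, 0.2, 2.9]
grip_width: 0.0332
grasp_force: 44.9
```

```bash
python3 - <<'E'
from h import *
r=[180,0,96.7]
plan([([.48,.14,.06],r),([.525,.004,.06],r),([.525,.004,.037],r),([.5373,-.0995,.037],r)])
E
```

```text
[0.48, 0.14, 0.06] [-0.111  0.118 -0.224] [ 0.  0. -0.]
[0.525, 0.004, 0.06] [-0.702  0.144  0.   ] [0. 0. 0.]
[0.525, 0.004, 0.037] [ 0.    -0.     0.115] [0. 0. 0.]
[0.5373, -0.0995, 0.037] [-0.521  0.001  0.   ] [0. 0. 0.]
```

>>> {"op": "step_arm", "data": {
  "delta_pos": [
    [0,0,-0.1],
    [0,0,-0.224],
    [-0.1,0.12,-0.224],
    [-0.11,0.118,-0.224]
  ],
  "rot": [
    [0,0,0],
    [0,0,0],
    [0,0,0],
    [0,0,0]
  ],
  "gripper": [-1,-1,-1,-1]
}}

```text
time_s: 11.95
tool_pos: [0.4816, 0.1385, 0.06]
tool_rot: [179.9, 0.0, 96.5]
force: [0.2, 0.4, -0.2]
grip_width: 0.0331
grasp_force: 44.9
```

>>> {"op": "step_arm", "data": {
  "delta_pos": [
    [-0.15,0.03,0],
    [-0.3,0.06,0],
    [-0.45,0.09,0],
    [-0.6,0.12,0],
    [-0.7,0.144,0],
    [-0.7,0.144,0.06],
    [-0.7,0.144,0.115],
    [-0.7,0.144,0.115]
  ],
  "rot": [
    [0,0,0],
    [0,0,0],
    [0,0,0],
    [0,0,0],
    [0,0,0],
    [0,0,0],
    [0,0,0],
    [0,0,0]
  ],
  "gripper": [-1,-1,-1,-1,-1,-1,-1,-1]
}}

```text
time_s: 12.95
tool_pos: [0.523, 0.0061, 0.0353]
tool_rot: [-179.8, -0.1, 96.8]
force: [-0.2, 0.5, -0.2]
grip_width: 0.0333
grasp_force: 44.9
```

```bash
python3 - <<'E'
from m import *
st(); t=cam('top'); s=cam('scene')
a=crop(t,(290,150,390,240),4); b=crop(s,(290,140,390,230),4)
cv2.imwrite('pics/c5.png',np.hstack([a,b]))
o=np.array([.546,-.174]);d=np.array([.1167,-.9932])
for x,z in((-12,.028),(0,.016),(-119,.016)):
    p=np.r_[o+d*x/1000,z]; print(x,'top',np.round((np.array(proj(t,p))-[290,150])*4),'scene',np.round((np.array(proj(s,p))-[290,140])*4+[400,0]))
E
```

```text
12.95 [0.523  0.0061 0.0353] [-1.7983e+02 -7.0000e-02  9.6820e+01] [-0.2  0.5 -0.2] 0.03325931422268839 44.9216490983963 [ 40.  22. -50. 112.  20.  56. -12.]
-12 top [269. 158.] scene [582. 239.]
0 top [283. 159.] scene [592. 245.]
-119 top [125. 181.] scene [492. 307.]
```

View pics/c5.png

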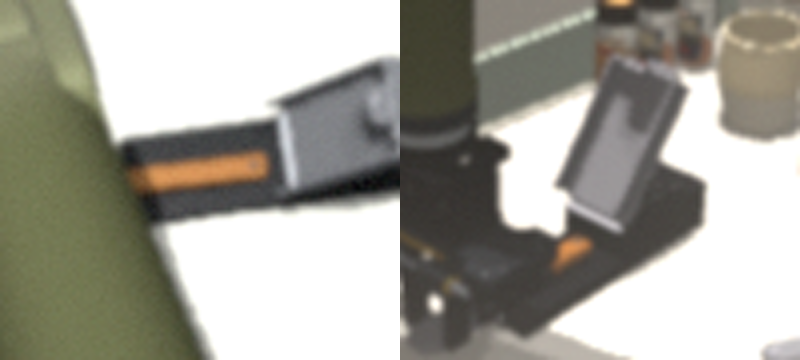

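The handle lies centred over the bed with its end at crop (267,163), within about 3 mm of the prediction, so I'll slide it in.

>>> {"op": "step_arm", "data": {
  "delta_pos": [
    [-0.05,0,0],
    [-0.1,0,0],
    [-0.16,0,0],
    [-0.22,0,0],
    [-0.28,0,0],
    [-0.34,0,0],
    [-0.4,0,0],
    [-0.46,0,0],
    [-0.52,0,0],
    [-0.52,0,0],
    [-0.52,0,0]
  ],
  "rot": [
    [0,0,0],
    [0,0,0],
    [0,0,0],
    [0,0,0],
    [0,0,0],
    [0,0,0],
    [0,0,0],
    [0,0,0],
    [0,0,0],
    [0,0,0],
    [0,0,0]
  ],
  "gripper": [-1,-1,-1,-1,-1,-1,-1,-1,-1,-1,-1]
}}

```text
time_s: 14.42
tool_pos: [0.5367, -0.0984, 0.0367]
tool_rot: [-180.0, -0.0, 96.7]
force: [0.1, 0.1, -0.5]
grip_width: 0.0333
grasp_force: 44.9
```

>>> {"op": "step_arm", "data": {
  "delta_pos": [
    [0,0,0.01],
    [0,0,0.02],
    [0,0,0.025],
    [0,0,0.025]
  ],
  "rot": [
    [0,0,0],
    [0,0,0],
    [0,0,0],
    [0,0,0]
  ],
  "gripper": [-1,-1,-1,-1]
}}

```text
time_s: 14.92
tool_pos: [0.5367, -0.0988, 0.0317]
tool_rot: [-180.0, 0.0, 96.7]
force: [0.4, -0.0, 0.3]
grip_width: 0.033
grasp_force: 44.9
```

>>> {"op": "step_arm", "data": {
  "delta_pos": [
    [0,0,0],
    [0,0,0],
    [0,0,0],
    [0,0,0],
    [0,0,-0.3],
    [0,0,-0.6],
    [0,0,-0.9],
    [0,0,-0.9]
  ],
  "rot": [
    [0,0,0],
    [0,0,0],
    [0,0,0],
    [0,0,0],
    [0,0,0],
    [0,0,0],
    [0,0,0],
    [0,0,0]
  ],
  "gripper": [-0.1,0.1,0.1,0.1,0.1,0.1,0.1,0.1]
}}

```text
time_s: 15.92
tool_pos: [0.5399, -0.0989, 0.2169]
tool_rot: [179.5, 0.3, 96.7]
force: [0.4, -0.3, -0.2]
grip_width: 0.0476
grasp_force: 0.0
```

```bash
python3 - <<'E'
from m import *
st(); t=cam('top'); s=cam('scene')
a=crop(t,(290,150,390,240),4); b=crop(s,(290,140,390,230),4)
cv2.imwrite('pics/c6.png',np.hstack([a,b]))
o=np.array([.546,-.174]);d=np.array([.1167,-.9932])
for x,z in((-98,.021),(-120,.016),(-119,.016)):
    p=np.r_[o+d*x/1000,z]; print(x,'top',np.round((np.array(proj(t,p))-[290,150])*4),'scene',np.round((np.array(proj(s,p))-[290,140])*4+[400,0]))
E
```

```text
15.925 [ 0.5399 -0.0989  0.2169] [179.51   0.26  96.68] [ 0.4 -0.3 -0.2] 0.047646066280628 0.0 [ 55.  11. -53.  98.  10.  75.   7.]
-98 top [153. 176.] scene [510. 291.]
-120 top [123. 181.] scene [491. 308.]
-119 top [125. 181.] scene [492. 307.]
```

View pics/c6.png

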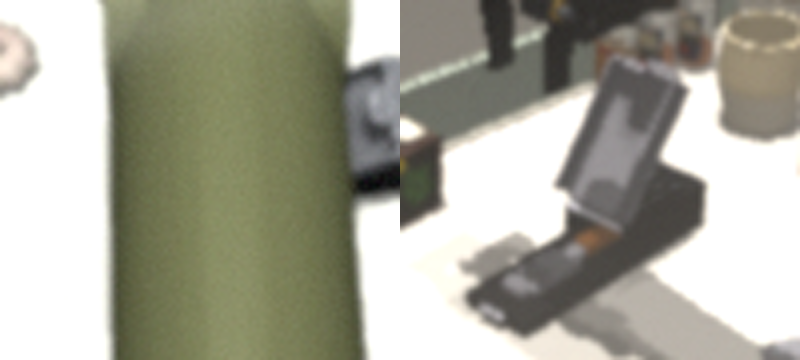

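The spatula lies in the case, tip at crop (508,285), about case x = -100, head flat on the bed. Now I'll go over the lid and come in behind it.

>>> {"op": "step_arm", "data": {
  "delta_pos": [
    [0,0,-0.15],
    [-0.2,0,-0.15],
    [-0.5,0,-0.15],
    [-0.8,0,-0.15],
    [-1.0,0,-0.15],
    [-1.0,0,-0.15],
    [-1.0,0,-0.15]
  ],
  "rot": [
    [0,0,0],
    [0,0,0],
    [0,0,0],
    [0,0,0],
    [0,0,0],
    [0,0,0],
    [0,0,0]
  ],
  "gripper": [-1,-1,-1,-1,-1,-1,-1]
}}

```text
time_s: 16.9
tool_pos: [0.5596, -0.296, 0.2399]
tool_rot: [-179.9, -0.2, 96.7]
force: [0.1, 0.5, 0.6]
grip_width: 0.0007
grasp_force: 0.0
```

>>> {"op": "step_arm", "data": {
  "delta_pos": [
    [-0.1,0,0],
    [-0.12,0,0.2],
    [-0.12,0,0.4],
    [-0.12,0,0.6],
    [-0.12,0,0.6],
    [-0.12,0,0.6]
  ],
  "rot": [
    [0,0,0],
    [0,0,0],
    [0,0,0],
    [0,0,0],
    [0,0,0],
    [0,0,0]
  ],
  "gripper": [-1,-1,-1,-1,-1,-1]
}}

```text
time_s: 17.65
tool_pos: [0.5638, -0.3218, 0.1234]
tool_rot: [179.9, 0.1, 96.7]
force: [-0.6, 0.1, 1.1]
grip_width: 0.0005
grasp_force: 0.0
```

```bash
cat >> h.py <<'E'
def case():
    o=env.get_obs(); p=np.array(o['tool_pos']); e=p[:2]-[.546,-.174]
    print('case x,y',np.round(e@[.1167,-.9932],4),np.round(e@[.9932,.1167],4),'tip z',round(p[2]-.011,4))
E
python3 - <<'E'
from m import *
st(); case(); t=cam('top'); s=cam('scene')
a=crop(t,(310,150,410,240),4); b=crop(s,(310,100,410,190),4)
cv2.imwrite('pics/c7.png',np.hstack([a,b]))
E
```

```text
17.65 [ 0.5638 -0.3218  0.1234] [1.799e+02 8.000e-02 9.670e+01] [-0.6  0.1  1.1] 0.0005207870133893737 0.0 [ 60.  28. -43.  90.  20.  70.  20.]
case x,y 0.1488 0.0004 tip z 0.1124
```

View pics/c7.png

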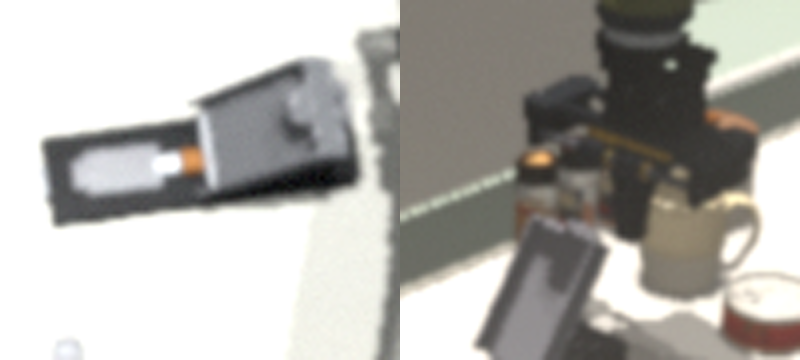

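The fingers stand behind the lid, clear of it, and the spatula lies centred on the bed with its tip about 16 mm inside the bed's end. Now I'll swing the lid over.

>>> {"op": "step_arm", "data": {
  "delta_pos": [
    [0.08,0,-0.01],
    [0.145,0,-0.025],
    [0.2,0,-0.035],
    [0.245,0,-0.045],
    [0.28,0,-0.07],
    [0.32,0,-0.09],
    [0.37,0,-0.115],
    [0.42,0,-0.14],
    [0.47,0,-0.165],
    [0.52,0,-0.185],
    [0.57,0,-0.205],
    [0.62,0,-0.22],
    [0.66,0,-0.227],
    [0.695,0,-0.23],
    [0.745,0,-0.23],
    [0.795,0,-0.225]
  ],
  "rot": [
    [0,0,0],
    [0,0,0],
    [0,0,0],
    [0,0,0],
    [0,0,0],
    [0,0,0],
    [0,0,0],
    [0,0,0],
    [0,0,0],
    [0,0,0],
    [0,0,0],
    [0,0,0],
    [0,0,0],
    [0,0,0],
    [0,0,0],
    [0,0,0]
  ],
  "gripper": [-1,-1,-1,-1,-1,-1,-1,-1,-1,-1,-1,-1,-1,-1,-1,-1]
}}

```text
time_s: 19.75
tool_pos: [0.5441, -0.1629, 0.1666]
tool_rot: [-180.0, 0.0, 96.7]
force: [0.1, -1.5, -0.5]
grip_width: 0.0005
grasp_force: 0.5
```

```bash
python3 - <<'E'
from m import *
st(); case(); s=cam('scene'); t=cam('top')
a=crop(t,(310,150,410,240),4);b=crop(s,(290,100,390,190),4)
cv2.imwrite('pics/c8.png',np.hstack([a,b]))
E
```

```text
19.75 [ 0.5441 -0.1629  0.1666] [-1.7999e+02  1.0000e-02  9.6660e+01] [ 0.1 -1.5 -0.5] 0.0005296033148035045 0.48922738365945406 [ 56.  17. -49.  99.  14.  71.  10.]
case x,y -0.0112 -0.0005 tip z 0.1556
```

View pics/c8.png

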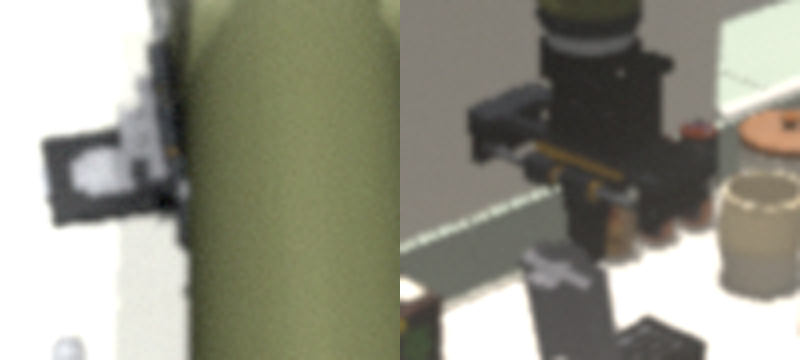

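The lid is just past vertical with the fingers against it (1.5 N), so I'll follow it down.

>>> {"op": "step_arm", "data": {
  "delta_pos": [
    [0.05,0,0.01],
    [0.105,0,0.02],
    [0.17,0,0.05],
    [0.22,0,0.075],
    [0.265,0,0.11],
    [0.305,0,0.15],
    [0.345,0,0.195],
    [0.385,0,0.25],
    [0.415,0,0.3],
    [0.445,0,0.355],
    [0.465,0,0.405],
    [0.48,0,0.45],
    [0.495,0,0.495],
    [0.505,0,0.51],
    [0.505,0,0.51]
  ],
  "rot": [
    [0,0,0],
    [0,0,0],
    [0,0,0],
    [0,0,0],
    [0,0,0],
    [0,0,0],
    [0,0,0],
    [0,0,0],
    [0,0,0],
    [0,0,0],
    [0,0,0],
    [0,0,0],
    [0,0,0],
    [0,0,0],
    [0,0,0]
  ],
  "gripper": [-1,-1,-1,-1,-1,-1,-1,-1,-1,-1,-1,-1,-1,-1,-1]
}}

```text
time_s: 21.72
tool_pos: [0.5328, -0.0636, 0.0648]
tool_rot: [180.0, 0.0, 96.6]
force: [0.2, -1.5, 1.5]
grip_width: 0.0005
grasp_force: 1.1
```

```bash
python3 -c "
from h import *
st();case()"
```

```text
21.725 [ 0.5328 -0.0636  0.0648] [1.7999e+02 4.0000e-02 9.6640e+01] [ 0.2 -1.5  1.5] 0.00047684070505513523 1.0959829421199174 [ 47.  20. -50. 109.  18.  59.  -4.]
case x,y -0.1111 -0.0002 tip z 0.0538
```

>>> {"op": "step_arm", "data": {
  "delta_pos": [
    [0.015,0,0.015],
    [0.015,0,0.03],
    [0.015,0,0.04],
    [0.015,0,0.045],
    [0.015,0,0.05],
    [0.015,0,0.05]
  ],
  "rot": [
    [0,0,0],
    [0,0,0],
    [0,0,0],
    [0,0,0],
    [0,0,0],
    [0,0,0]
  ],
  "gripper": [-1,-1,-1,-1,-1,-1]
}}

```text
time_s: 22.48
tool_pos: [0.5322, -0.0595, 0.0557]
tool_rot: [-180.0, -0.0, 96.7]
force: [-2.8, 0.3, 10.6]
grip_width: 0.0007
grasp_force: 5.3
```

>>> {"op": "step_arm", "data": {
  "delta_pos": [
    [0,0,0.008],
    [0,0,0.014],
    [0,0,0.014],
    [0,0,0.014]
  ],
  "rot": [
    [0,0,0],
    [0,0,0],
    [0,0,0],
    [0,0,0]
  ],
  "gripper": [-1,-1,-1,-1]
}}

```text
time_s: 22.98
tool_pos: [0.5325, -0.0594, 0.055]
tool_rot: [-179.9, 0.1, 96.7]
force: [-8.8, 0.5, 26.3]
grip_width: 0.0005
grasp_force: 13.2
```

Hard stop: the force rose 16 N for 0.7 mm, so the lid is fully down. I'll retract and check.

>>> {"op": "step_arm", "data": {
  "delta_pos": [
    [0,0,-0.02],
    [0,0,-0.2],
    [0.2,0,-0.5],
    [0.6,0,-0.8],
    [1.0,0,-0.9],
    [1.0,0,-0.9],
    [1.0,0,-0.9],
    [1.0,0,-0.9]
  ],
  "rot": [
    [0,0,0],
    [0,0,0],
    [0,0,0],
    [0,0,0],
    [0,0,0],
    [0,0,0],
    [0,0,0],
    [0,0,0]
  ],
  "gripper": [-1,-1,-1,-1,-1,-1,-1,-1]
}}

```text
time_s: 23.98
tool_pos: [0.5085, 0.1382, 0.2312]
tool_rot: [-179.9, 0.0, 96.7]
force: [-0.3, -0.8, -1.0]
grip_width: 0.0004
grasp_force: 0.0
```

```bash
python3 - <<'E'
from m import *
st(); s=cam('scene'); t=cam('top')
cv2.imwrite('pics/c9.png',np.hstack([crop(t,(310,150,410,240),4),crop(s,(290,140,390,230),4)]))
E
```

```text
23.975 [0.5085 0.1382 0.2312] [-1.7993e+02  3.0000e-02  9.6720e+01] [-0.3 -0.8 -1. ] 0.000403938035852276 0.0 [ 38.   9. -61.  99.   9.  76. -18.]
```

View pics/c9.png

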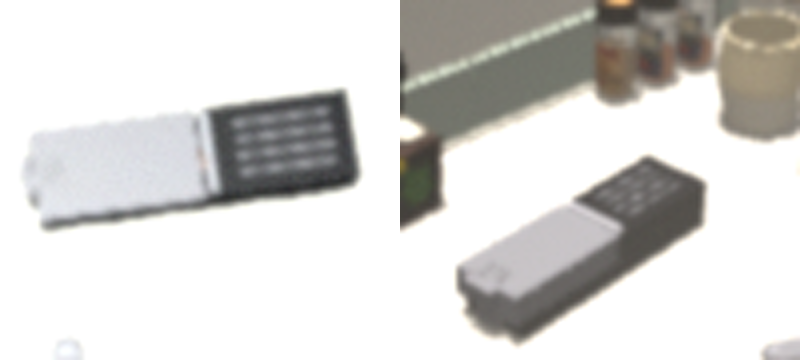

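The lid is flat and level with the pocket top, and it stays shut by itself (crop (540,245)).

```bash
python3 -c "
from h import *
print(env.sign_off())"
```

```text
the job is handed in; nothing more can be done
None
```

The spatula is stowed in the case, handle in the pocket and head on the bed, the lid is pressed shut and holding by itself, and the job was handed in at about 24 s; sign-off returned no verdict.

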